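Lock a circuit board into the bench holder through its L-shaped slot

ROBOT

A 6-joint arm with a two-finger parallel gripper is mounted at the origin on the work surface. World frame = base frame: x ahead of the robot, y to its left, z up, the work surface at z = 0. Lengths are in m, angles in rad, forces in N, time in s.
With the tool pointing down it reaches from about 0.3 to 0.875 m from the base axis. Payload 4.2 kg.
Tool frame: the origin (TCP) lies on the mounting face of the last link; the fingertips stand 173 mm ahead of it and the grasp point (between the pads) lies 155 mm ahead of it; z points along the fingers, y is the direction in which the jaws open and shut (so a half turn about z gives the same grasp; the last joint's range is limited). The gripper opens to 85 mm and grips with 20 to 120 N. Pads are 22 mm wide; open, the fingers measure 114 mm over their backs; the gripper's body (76 mm by 85 mm) begins 54 mm behind the grasp point. The pads swing forward as they close: fully open they stand 13 mm farther back than shut.
Start: joints at [1.295, 0.32, 1.565, -0, 1.257, -0.02], TCP at [0.145, 0.556, 0.405] pointing down, gripper open.
Joint ranges: [-3.11, 3.11], [-0.84, 2.01], [0.21, 2.61], [-1.34, 4.49], [0.05, 2.63], [-2.56, 2.56]. Speed limits (rad/s): [2.57, 2.57, 3.14, 3.14, 3.14, 3.14].

INTERFACE

Orientations are given as a unit quaternion [x, y, z, w].
In Python, from workcell import ctrl gives the robot as it stands. The module is installed in compiled form; this text tells all that it offers. Calls block until the motion is done:
- ctrl.goto(position, orientation): joint-space move of the TCP to a pose.
- ctrl.line_to(position, feed=0.15, frame=None): straight line of the TCP; frame=None keeps the orientation; feed is the mean speed in m/s.
- ctrl.set_joints(angles): joint-space move.
- ctrl.command_gripper(opening, effort=None): finger opening in m; effort is the grip in N (None keeps the last); returns when the fingers have stopped.
- ctrl.dwell(seconds).
- ctrl.solve_ik(position, orientation): joint angles nearest the present ones, or None.
- ctrl.observe(): the state.
- ctrl.get_image(name): name is "scene" or "top"; returns (picture, depth): 480x640x3 uint8, red, green, blue; 480x640 float32, m along the optical axis (not along the pixel's ray), 0 where there is no reading.
- ctrl.camera_params(name): a dict with "fx", "fy", "cx", "cy" (pixels), "extrinsics" (4x4, takes a point from world to camera coordinates). Camera axes: x right, y down, z forward; pixel columns grow to the right and rows downward; lengths in m; the calibration is good to about 2 mm. A picture is of the moment at which its call begins. camera_params takes no time and is no camera call.
A pose or a line that the arm cannot do raises ctrl.PlanningError and nothing moves.
- ctrl.job_done(): hands the job in, once; it reports no verdict.
Trained networks look in the newest picture that a camera, given by its name, has taken for a name from the list of things; names that differ only in an ending like _2 or _b are one class to them, and where a whole thing is asked for, a point or a joint stands for the part that bears it (a point fixed in the world has none). Each returns a list of dicts, best first, with "confidence" (0 to 1); they miss things now and then, are a little off and sometimes report something else, mostly with a low value. They report only what shows in the picture. A call takes as long as a camera call.
- ctrl.spot_in(camera, target): "location" ([column, row] in pixels, amid what is visible of it).
- ctrl.cut_out(camera, target): "pixels" (480x640 bool, what is visible of it) and "location" ([column, row] in pixels, amid what is visible of it).
The state is a dict: "clock": time; "q": joint angles; "dq": joint speeds; "joint_efforts": joint torques, N m; "tcp_pos": TCP position; "eef_rot": TCP orientation; "ft_force": force on the tool from outside, world axes, zero at the start; "ft_torque": the same for the moment, N m; "grip_width": finger opening in m.
Only numpy, scipy, OpenCV 4.12 (cv2) and the standard library are available. Lean on these libraries where they do the work, as an engineer would, in place of code of your own. Each camera call takes 0.05 s, during which the arm holds its last target.

TASK

Clamp and lock the green circuit board in the bench holder: push the upright steel pin along its L-shaped slot towards the board as far as the corner, then sideways to the very end of the other leg. Only push the pin gently with the outside of the fingers, without pinching it; do not touch the circuit board, and leave the jar, the handset and the screwdriver where they lie.

Things in the scene. Friction and masses are not known exactly. Their poses are not given: they have to be found in the camera images.
- holder: Board holder fixed to the bench: black base, 20 mm high, with an aluminium cover over its near part, top 40 mm above the bench. Origin at bench height, z up, x along the slot's first leg towards the board, y along its second leg. Base: x -105 to 180, y -70 to 70 mm; cover: x -105 to 30, y -70 to 70 mm, 3 mm screw heads at its corners. L slot through the cover, 18 mm wide, 11 mm deep.
- slot_start (a point): Centre of the pin, at the cover's top (40 mm above the bench), when it is at the near end of the slot; holder frame (-70, -25, 40) mm. Axes as the holder's.
- slot_corner (a point): Centre of the pin, at the cover's top, when it is at the corner of the slot; holder frame (-15, -25, 40) mm: 55 mm along holder x from slot_start.
- slot_end (a point): Centre of the pin, at the cover's top, when it is at the locked end of the slot; holder frame (-15, 20, 40) mm: 45 mm along holder y from slot_corner.
- pin_top (a point): Centre of the top of the pin: an upright plain steel cylinder, 14 mm in diameter, standing 50 mm proud of the cover (top 90 mm above the bench). Captive: it cannot be lifted, turned or tilted, only slid along the slot, with 2 mm play beside it. It slides against 2 to 5 N of friction, has no spring and stays where it is left.
- jaw (a joint): Travel (m) of the pin, and of the clamping jaw it carries, along holder x (first leg): 0 at slot_start, 0.055 at the corner, where the jaw meets the board. The jaw is a black slide under the cover with a 90 mm wide, rubber-faced bar, 43 mm above the bench, at holder x 32 to 47 mm plus this value.
- pin (a joint): Travel (m) of the pin along holder y (second leg): 0 throughout the first leg, 0.045 at the locked end. The slot lets it move only when the jaw is within about 3 mm of 0.055.
- board_top (a point): Centre of the upper face of the green circuit board, 59 x 90 mm (holder x, y), lying in the far part of the holder at holder (132.5, 0, 33) mm; its components stand up to 11 mm higher. Not to be touched.
- board: The same circuit board as a body; its origin coincides with the holder's origin.
- jar_mid (a point): Centre of a loose closed jar, 54 mm in diameter, 60 mm tall, standing on the bench on the holder's +y side. Leave alone.
- remote_mid (a point): Centre of a loose black handset, 100 x 48 x 22 mm, lying on the bench on the holder's -y side. Leave alone.
- screwdriver_grip (a point): Grip of a loose screwdriver lying on the bench on the holder's +y side. Leave alone.

How it is judged:
By the outcome, as a careful person would: the job done as asked, in the order asked, and still so for the second after the job is handed in, with the robot touching nothing.
It also fails if it takes over 40 s, if anything falls off the work surface, if the arm or the gripper's body presses on something with over 40 N, if the wrist force passes 120 N, or if a joint passes its speed limit or range.

## Working session

There is one attempt and no reset: what is moved stays moved. The work goes in short steps, each a Python script; the robot and the scene stay as the last script left them, time stands still between calls to the robot, and variables do not carry over. Pictures are saved under pics/ and viewed, and the job is handed in when it is done.

```bash
mkdir -p pics; python3 - <<'E'
from workcell import ctrl
import cv2,numpy as np
for n in ("scene","top"):
    im,d=ctrl.get_image(n)
    cv2.imwrite(f"pics/{n}0.png",im[:,:,::-1]); np.save(f"{n}0.npy",d)
    p=ctrl.camera_params(n); print(n,p["fx"],p["fy"],p["cx"],p["cy"]); print(np.round(p["extrinsics"],4))
    for t in ("pin_top","board_top","holder","jar_mid","remote_mid","screwdriver_grip","jaw"):
        r=ctrl.spot_in(n,t); print(t,[(np.round(x["location"],1),round(x["confidence"],2)) for x in r[:2]])
o=ctrl.observe(); print(o)
E
```

```text
scene 451.00829326655344 451.00829326655344 315.9978745318849 242.92531443836415
[[-0.6514  0.7585  0.0181  0.3614]
 [ 0.5497  0.4883 -0.6778 -0.3142]
 [-0.523  -0.4315 -0.7351  1.3356]
 [ 0.      0.      0.      1.    ]]
pin_top []
board_top [(array([274.2, 287.9]), 0.84), (array([341.2, 229.5]), 0.61)]
holder [(array([309.9, 271.8]), 0.89)]
jar_mid [(array([386.9, 296.8]), 0.79)]
remote_mid [(array([265.6, 229.8]), 0.57)]
screwdriver_grip [(array([316. , 350.2]), 0.96)]
jaw [(array([314.7, 265. ]), 0.81)]
top 611.9390372854033 611.9390372854033 321.28340787505437 244.88288223616738
[[-0.025  -0.9997  0.0057  0.0569]
 [-0.9942  0.0242 -0.105   0.6246]
 [ 0.1048 -0.0083 -0.9945  1.2943]
 [ 0.      0.      0.      1.    ]]
pin_top []
board_top [(array([321.3, 191. ]), 0.66)]
holder [(array([310.9, 236.5]), 0.69)]
jar_mid [(array([235.5, 259.9]), 0.84)]
remote_mid [(array([379.4, 247.9]), 0.95)]
screwdriver_grip [(array([250.8, 184.8]), 0.68)]
jaw [(array([311.2, 238. ]), 0.57), (array([321.8, 192.6]), 0.19)]
{'clock': 0.8, 'q': array([ 1.29498517e+00,  3.19578686e-01,  1.56448866e+00,  2.71983066e-05,
        1.25738848e+00, -1.99962339e-02]), 'dq': array([-0.0005435 ,  0.0002634 ,  0.00137733,  0.00047124,  0.00150884,
       -0.00035268]), 'joint_efforts': array([-4.76095865e-04, -4.15374434e+01, -2.34408957e+01, -7.53701784e-05,
        9.30875490e-05,  1.66690717e-05]), 'tcp_pos': array([0.14548738, 0.55628744, 0.40475461]), 'eef_rot': array([ 1.27563136e-01,  9.91830450e-01,  6.95737233e-05, -2.71389960e-06]), 'ft_force': array([-0.44902942,  0.89977963,  0.28056683]), 'ft_torque': array([-0.02549285,  0.0010571 ,  0.03278537]), 'grip_width': 0.08533677892882052}
```

View pics/scene0.png

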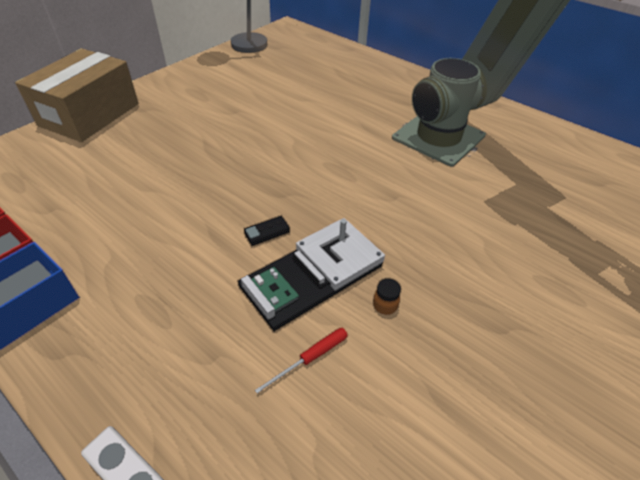

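View pics/top0.png

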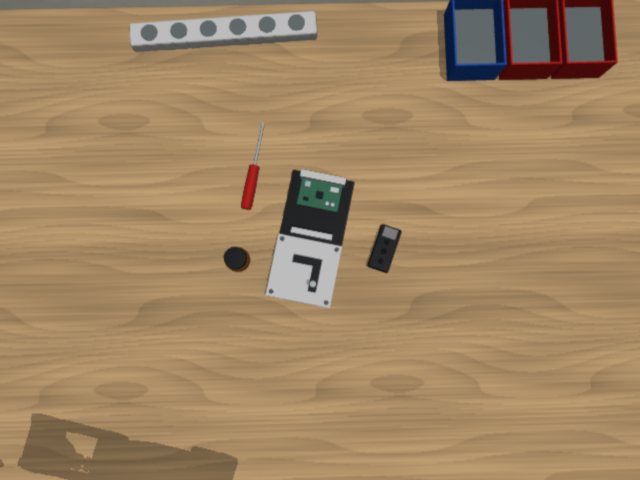

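```bash
python3 - <<'E'
import cv2
a=cv2.imread('pics/top0.png')[140:320,200:420]; cv2.imwrite('pics/topcrop.png',cv2.resize(a,None,fx=3.3,fy=3.3,interpolation=2))
a=cv2.imread('pics/scene0.png')[190:370,220:420]; cv2.imwrite('pics/scenecrop.png',cv2.resize(a,None,fx=3.3,fy=3.3,interpolation=2))
E
```

```text
(no output)
```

View pics/topcrop.png

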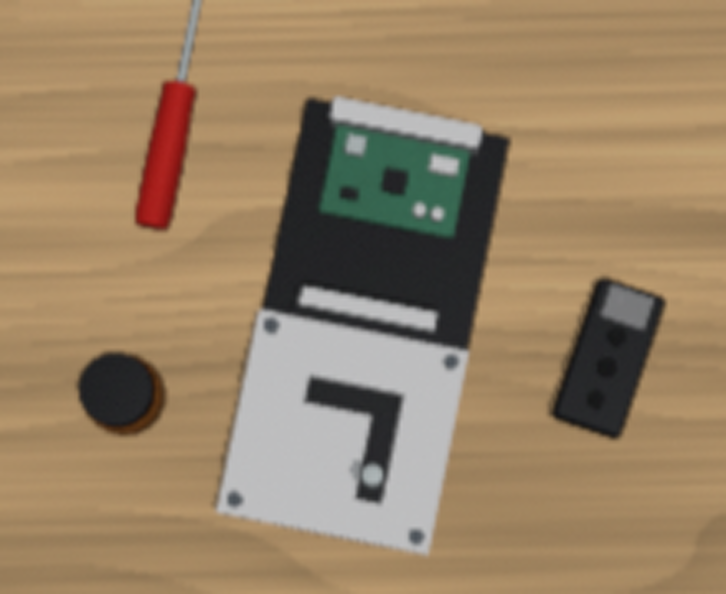

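View pics/scenecrop.png

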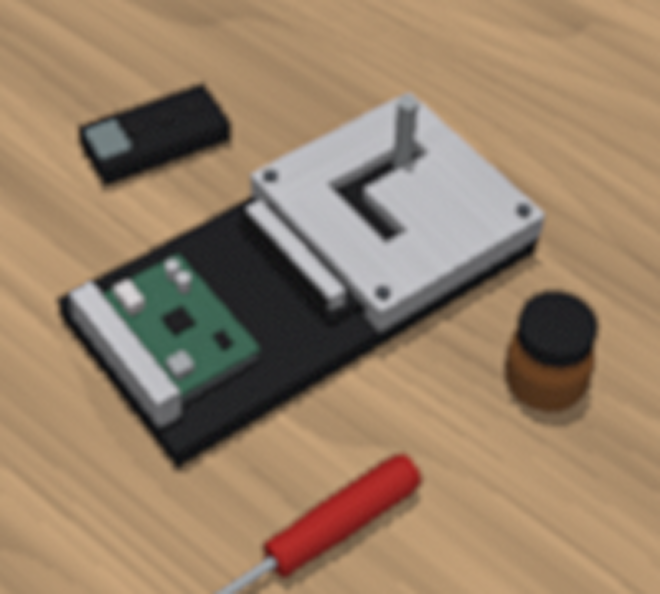

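```bash
cat > fit.py <<'E'
from workcell import ctrl
import numpy as np
from scipy.optimize import least_squares
def proj(n,P):
    p=ctrl.camera_params(n); c=np.asarray(P)@p["extrinsics"][:3,:3].T+p["extrinsics"][:3,3]
    return np.c_[p["fx"]*c[:,0]/c[:,2]+p["cx"],p["fy"]*c[:,1]/c[:,2]+p["cy"]]
def h2w(v,P):
    c,s=np.cos(v[2]),np.sin(v[2]); P=np.asarray(P,float)
    return np.c_[v[0]+c*P[:,0]-s*P[:,1],v[1]+s*P[:,0]+c*P[:,1],P[:,2]]
M=np.array([[30,70,40],[30,-70,40],[-105,-70,40],[-105,70,40],[180,70,20],[180,-70,20],[-70,-25,90]])/1000
top=(np.array([[262,312],[468,350],[428,553],[217,511],[305,98],[509,140],[373,474]])+.5)/3.3-.5+[200,140]
sc=(np.array([[372,318],[252,182],[406,95],[543,213],[180,460],[62,305],[406,102]])+.5)/3.3-.5+[220,190]
E
python3 - <<'E'
from fit import *
def f(v,w): 
    r=[]
    if 't' in w: r.append(proj("top",h2w(v,M))-top)
    if 's' in w: r.append(proj("scene",h2w(v,M))-sc)
    return np.concatenate(r).ravel()
for w in ('t','s','ts'):
    s=least_squares(f,[.55,0,-.15],args=(w,),loss='soft_l1'); print(w,s.x.round(4)); print(f(s.x,w).reshape(-1,2).round(1).tolist())
v=s.x
np.save('hold.npy',v)
d=np.load('top0.npy'); print('depth on cover top / pin / bench')
for px in ((285,265),(305,283),(313,283)):
    p=ctrl.camera_params("top"); z=d[px[1],px[0]]; c=np.array([(px[0]-p["cx"])*z/p["fx"],(px[1]-p["cy"])*z/p["fy"],z]); E=p["extrinsics"]; print(px,E[:3,:3].T@(c-E[:3,3]))
from scipy.spatial.transform import Rotation as R
for k in range(4):
    q=(R.from_euler('z',v[2]+k*np.pi/2)*R.from_euler('x',np.pi)).as_quat()
    for h in ([-.105,-.025,.25],[-.015,.02,.25]):
        P=h2w(v,[h])[0]; j=ctrl.solve_ik(P,q); print(k,P.round(3),None if j is None else np.round(j,2))
E
```

```text
t [ 0.6077  0.0722 -0.2184]
[[-0.9, -0.8], [0.3, 0.1], [0.5, 0.4], [0.1, 0.4], [0.1, -0.7], [0.3, -1.4], [-0.6, 3.3]]
s [ 0.6107  0.0739 -0.2061]
[[3.2, -0.7], [-1.2, -0.8], [-0.2, -0.2], [0.3, 0.8], [-0.4, 0.4], [-2.6, 0.4], [2.2, -0.5]]
ts [ 0.609   0.0728 -0.212 ]
[[-1.3, -1.2], [-0.0, -0.7], [0.6, -0.4], [0.1, 0.1], [-0.7, -1.1], [-0.4, -2.3], [-0.6, 2.6], [3.0, -1.5], [-1.0, -1.6], [0.2, -0.8], [0.4, 0.4], [-0.7, -0.8], [-2.4, -0.8], [2.4, -1.1]]
depth on cover top / pin / bench
(285, 265) [0.58351502 0.12053753 0.03950454]
(305, 283) [0.54364248 0.07835016 0.04346974]
(313, 283) [0.54125107 0.06095884 0.08903588]
0 [0.501 0.07  0.25 ] [ 0.12  0.37  1.94 -0.    0.84  1.9 ]
0 [0.599 0.095 0.25 ] [ 0.14  0.5   1.7  -0.    0.94  1.92]
1 [0.501 0.07  0.25 ] [ 0.12  0.37  1.94 -0.    0.84  0.33]
1 [0.599 0.095 0.25 ] [ 0.14  0.5   1.7  -0.    0.94  0.35]
2 [0.501 0.07  0.25 ] [ 0.12  0.37  1.94  0.    0.84 -1.24]
2 [0.599 0.095 0.25 ] [ 0.14  0.5   1.7   0.    0.94 -1.22]
3 [0.501 0.07  0.25 ] None
3 [0.599 0.095 0.25 ] None
```

```bash
python3 - <<'E'
from fit import *
def f(v,w): 
    r=[]
    if 't' in w: r.append((proj("top",h2w(v,M))-top)[:6])
    if 's' in w: r.append((proj("scene",h2w(v,M))-sc)[1:6])
    return np.concatenate(r).ravel()
for w in ('t','s','ts'):
    s=least_squares(f,[.55,0,-.15],args=(w,),loss='soft_l1',f_scale=.5); print(w,s.x.round(4)); print(f(s.x,w).reshape(-1,2).round(1).tolist())
    v=s.x
    def g(u,n,m): return (proj(n,h2w(v,[[u[0],u[1],.09]]))-m[6]).ravel()
    for n,m in(("top",top),("scene",sc)): print('pin',n,least_squares(g,[-.07,-.025],args=(n,m)).x.round(4))
np.save('hold.npy',v)
# depth: edge points of the pin top and cover, top view
d=np.load('top0.npy');p=ctrl.camera_params("top");E=p["extrinsics"]
yy,xx=np.mgrid[0:480,0:640]; c=np.stack([(xx-p["cx"])*d/p["fx"],(yy-p["cy"])*d/p["fy"],d],-1); W=(c-E[:3,3])@E[:3,:3]
m=(W[...,2]>.08)&(W[...,2]<.1)&(W[...,0]>.45)&(W[...,0]<.65)&(abs(W[...,1]-.07)<.1)
print(m.sum(),W[m].mean(0)); rel=(W[m].mean(0)[:2]-v[:2]); cc,ss=np.cos(v[2]),np.sin(v[2]); print('pin in holder',cc*rel[0]+ss*rel[1],-ss*rel[0]+cc*rel[1])
import cv2
m=(W[...,2]>.034)&(W[...,2]<.047)&(W[...,0]>.4)&(W[...,0]<.75)&(abs(W[...,1]-.07)<.12)
n,l,st,ce=cv2.connectedComponentsWithStats(m.astype(np.uint8)); i=1+st[1:,4].argmax(); print(st[i])
r=cv2.minAreaRect((W[l==i][:,:2]*1000).astype(np.float32)); print(r)
print('cover centre fit',h2w(v,[[-.0375,0,.04]]))
E
```

```text
t [ 0.6072  0.0726 -0.2194]
[[-1.1, -0.6], [0.1, 0.4], [0.2, 0.6], [-0.1, 0.6], [0.0, -0.5], [0.2, -1.1]]
pin top [-0.0626 -0.0252]
pin scene [-0.0617 -0.0254]
s [ 0.6093  0.0741 -0.205 ]
[[-0.8, -1.1], [0.2, -0.5], [0.8, 0.5], [0.3, 0.1], [-2.0, 0.2]]
pin top [-0.0647 -0.0262]
pin scene [-0.0639 -0.0264]
ts [ 0.6078  0.073  -0.2127]
[[-1.4, -0.6], [-0.1, -0.1], [0.4, 0.2], [-0.0, 0.6], [-0.7, -0.6], [-0.5, -1.7], [-0.5, -1.9], [0.7, -1.0], [0.8, 0.2], [-0.2, -1.2], [-1.9, -1.1]]
pin top [-0.0633 -0.0253]
pin scene [-0.0624 -0.0255]
36 [0.54089287 0.06198986 0.08997729]
pin in holder -0.06309332280903131 -0.024899424310718284
[ 266  233   76   75 3577]
((573.2318725585938, 80.56340026855469), (140.14671325683594, 137.1846923828125), 77.10944366455078)
cover centre fit [[0.57116633 0.0809244  0.04      ]]
```

```bash
cat > h.py <<'E'
from fit import *
from scipy.spatial.transform import Rotation as R
v=np.load('hold.npy'); v=np.array([.541,.062,-.217])-np.array([0,0,0]) 
# anchor the holder on the measured pin: pin at holder (-63,-25)
c,s=np.cos(v[2]),np.sin(v[2]); v[0]-=c*-.063-s*-.025; v[1]-=s*-.063+c*-.025
Q=(R.from_euler('z',v[2]+np.pi/2)*R.from_euler('x',np.pi)).as_quat()
ex=np.array([c,s,0]); ey=np.array([-s,c,0])
def W(x,y,z): return h2w(v,[[x,y,z]])[0]
def st(tag,base):
    o=ctrl.observe(); d=o["tcp_pos"]-[v[0],v[1],0]; F=o["ft_force"]-base
    print(tag,round(o["clock"],2),'hx %.1f hy %.1f z %.1f'%(1e3*d@ex,1e3*d@ey,1e3*d[2]),'F %.1f %.1f %.1f'%(F@ex,F@ey,F[2]),flush=True)
    return F@ex,F@ey
E
python3 - <<'E'
from h import *
print(v)
ctrl.command_gripper(0.0)
ctrl.goto(W(-.112,-.025,.31),Q)
ctrl.line_to(W(-.112,-.025,.229),feed=.1)
ctrl.dwell(.2)
b=ctrl.observe()["ft_force"]; np.save('b.npy',b); st('start',b); print(b,ctrl.observe()["grip_width"])
for x in (-.100,-.094,-.09,-.087,-.084,-.082,-.080):
    ctrl.line_to(W(x,-.025,.229),feed=.04)
    f=st('p',b)
    if f[0]<-12: break
im,d=ctrl.get_image("scene"); import cv2; cv2.imwrite('pics/s1.png',cv2.resize(im[150:370,200:460,::-1],None,fx=2.6,fy=2.6,interpolation=2))
E
```

```text
[ 0.60790503  0.07284973 -0.217     ]
start 4.88 hx -111.8 hy -25.0 z 229.6 F 0.0 0.0 0.0
[ 0.90500899  0.15198401 -0.96802371] -3.614254693341039e-05
p 5.33 hx -99.8 hy -25.1 z 228.9 F -0.8 -1.0 1.6
p 5.63 hx -93.7 hy -25.0 z 229.0 F 0.0 -0.5 0.5
p 5.88 hx -89.8 hy -25.0 z 229.0 F -1.3 0.5 1.3
p 6.13 hx -86.8 hy -25.0 z 229.0 F -0.6 -0.9 1.1
p 6.38 hx -84.0 hy -25.1 z 228.9 F -1.8 -0.1 0.4
p 6.63 hx -82.2 hy -25.1 z 228.9 F -3.2 -0.2 1.1
p 6.88 hx -80.0 hy -25.1 z 228.9 F -2.0 -1.5 1.1
```

View pics/s1.png

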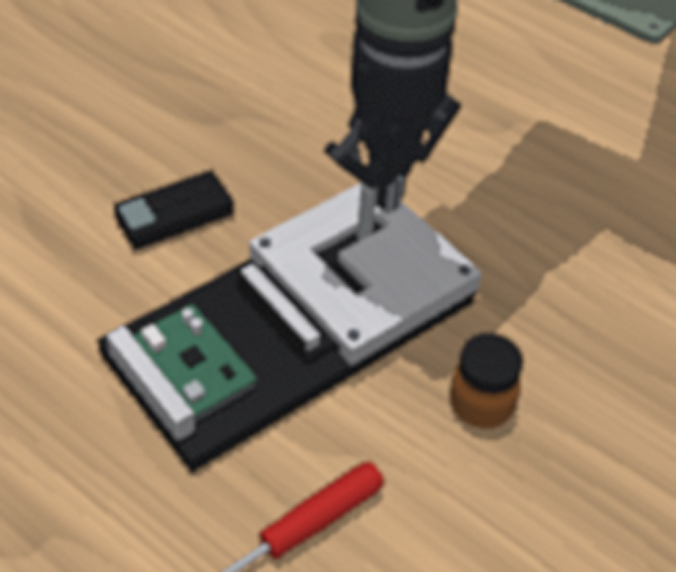

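```bash
python3 - <<'E'
from h import *
b=np.load('b.npy')
for x in (-.07,-.06,-.05,-.043):
    ctrl.line_to(W(x,-.025,.229),feed=.05); f=st('p',b)
    if f[0]<-12: break
else:
    for x in np.arange(-.041,-.029,.001):
        ctrl.line_to(W(x,-.025,.229),feed=.02); f=st('p',b)
        if f[0]<-11: break
im,d=ctrl.get_image("scene"); import cv2; cv2.imwrite('pics/s2.png',cv2.resize(im[150:370,200:460,::-1],None,fx=2.6,fy=2.6,interpolation=2))
E
```

```text
p 7.28 hx -69.0 hy -24.8 z 229.2 F -0.9 -0.4 1.0
p 7.63 hx -59.3 hy -24.9 z 229.1 F -1.0 -0.3 1.2
p 7.98 hx -49.4 hy -25.0 z 229.0 F -0.1 0.3 1.1
p 8.28 hx -42.5 hy -25.0 z 229.0 F -0.4 -0.5 1.2
p 8.53 hx -41.0 hy -25.0 z 229.0 F -1.7 -0.2 1.9
p 8.78 hx -40.1 hy -25.0 z 229.0 F -2.8 -0.5 2.8
p 9.03 hx -39.0 hy -25.0 z 229.0 F -3.0 0.4 2.0
p 9.28 hx -37.9 hy -25.0 z 229.0 F -2.3 0.0 1.2
p 9.53 hx -36.9 hy -25.0 z 229.0 F -2.9 0.2 1.5
p 9.78 hx -36.1 hy -25.0 z 229.0 F -4.9 0.2 2.6
p 10.03 hx -35.7 hy -25.0 z 229.0 F -7.1 -1.1 4.2
p 10.28 hx -35.3 hy -25.0 z 228.9 F -9.3 0.0 6.3
p 10.53 hx -34.9 hy -25.0 z 228.9 F -10.3 0.7 7.5
p 10.78 hx -34.5 hy -24.9 z 228.9 F -14.0 1.2 9.4
```

View pics/s2.png

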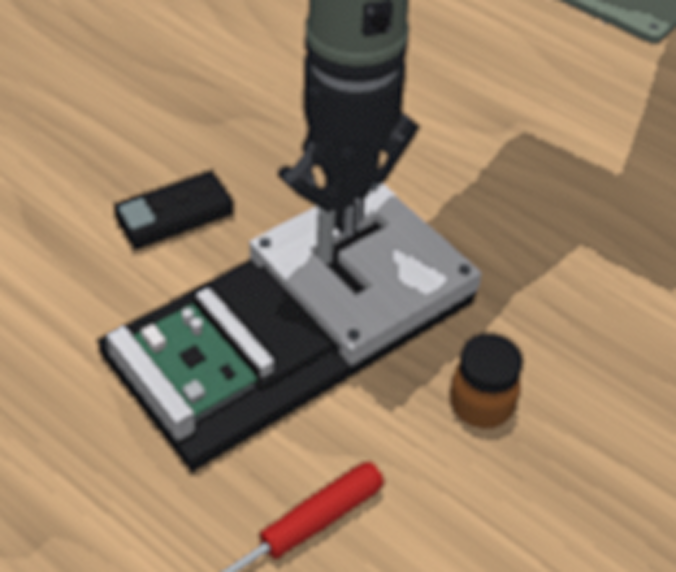

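```bash
python3 - <<'E'
from h import *
b=np.load('b.npy')
ctrl.line_to(W(-.055,-.025,.229),feed=.1)
ctrl.line_to(W(-.055,-.025,.285),feed=.15)
ctrl.line_to(W(-.015,-.068,.285),feed=.15)
ctrl.line_to(W(-.015,-.068,.229),feed=.12)
ctrl.dwell(.15); b=ctrl.observe()["ft_force"]; np.save('b2.npy',b); st('start',b)
for y in (-.055,-.05,-.046,-.043,-.041,-.038,-.034,-.028):
    ctrl.line_to(W(-.015,y,.229),feed=.04); f=st('p',b)
    if f[1]<-11: break
im,d=ctrl.get_image("scene"); import cv2; cv2.imwrite('pics/s3.png',cv2.resize(im[150:370,200:460,::-1],None,fx=2.6,fy=2.6,interpolation=2))
E
```

```text
start 13.04 hx -14.7 hy -67.8 z 230.0 F 0.0 0.0 0.0
p 13.52 hx -15.1 hy -54.7 z 229.0 F -0.2 0.5 -0.7
p 13.79 hx -15.0 hy -49.8 z 229.0 F -0.9 0.6 0.4
p 14.04 hx -15.0 hy -45.8 z 229.0 F -0.1 0.1 -0.5
p 14.29 hx -15.0 hy -42.9 z 229.0 F 0.5 -0.3 -0.8
p 14.54 hx -15.0 hy -41.0 z 229.0 F -0.2 -0.9 0.1
p 14.79 hx -15.0 hy -37.8 z 229.0 F -0.3 -0.7 -0.2
p 15.04 hx -15.0 hy -33.6 z 229.0 F -0.3 0.4 -0.1
p 15.34 hx -15.0 hy -27.5 z 229.0 F -0.3 0.8 -0.8
```

View pics/s3.png

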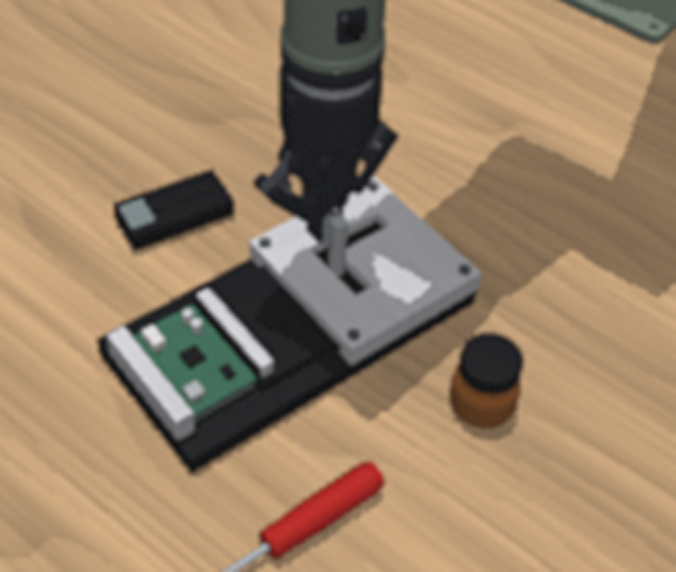

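```bash
python3 - <<'E'
from h import *
b=np.load('b2.npy')
for y in (-.02,-.012,-.006,-.003):
    ctrl.line_to(W(-.015,y,.229),feed=.05); f=st('p',b)
    if f[1]<-11: break
else:
    for y in np.arange(-.002,.0121,.001):
        ctrl.line_to(W(-.015,y,.229),feed=.02); f=st('p',b)
        if f[1]<-12: break
im,d=ctrl.get_image("scene"); import cv2; cv2.imwrite('pics/s4.png',cv2.resize(im[150:370,200:460,::-1],None,fx=2.6,fy=2.6,interpolation=2))
E
```

```text
p 15.7 hx -15.0 hy -19.5 z 229.0 F -0.5 0.4 -0.6
p 16.01 hx -15.0 hy -11.5 z 229.0 F -0.2 0.7 -1.4
p 16.27 hx -15.0 hy -5.6 z 229.0 F -0.6 -0.5 -0.7
p 16.52 hx -15.0 hy -2.8 z 229.0 F -0.5 -0.1 -0.9
p 16.77 hx -15.0 hy -2.0 z 229.0 F -0.3 -0.9 0.2
p 17.02 hx -15.0 hy -1.1 z 229.0 F -0.5 -1.2 1.0
p 17.27 hx -15.0 hy 0.0 z 229.0 F 0.1 -1.8 -0.2
p 17.52 hx -15.0 hy 0.9 z 229.0 F 0.5 -2.5 -0.4
p 17.77 hx -15.0 hy 1.3 z 229.0 F -0.8 -6.4 1.1
p 18.02 hx -14.9 hy 1.7 z 229.0 F 0.7 -8.6 1.3
p 18.27 hx -14.9 hy 2.0 z 229.0 F 0.2 -11.6 2.7
p 18.52 hx -14.9 hy 2.3 z 229.0 F 1.7 -14.7 1.9
```

View pics/s4.png

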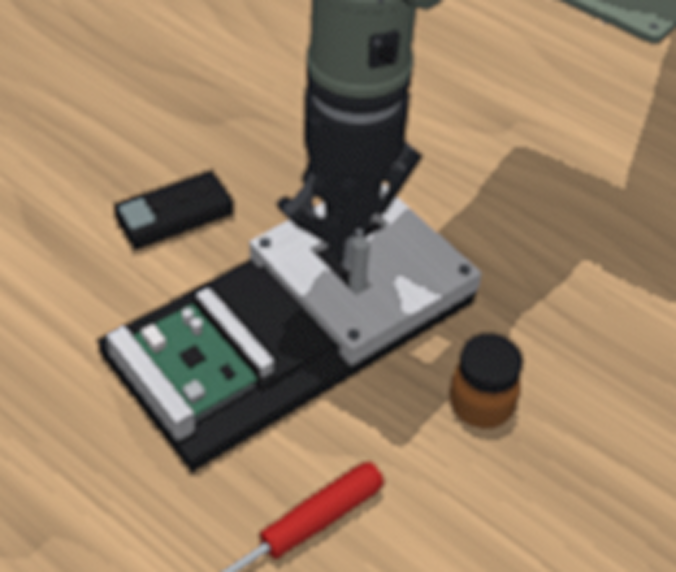

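The pin has reached its hard stop at about (357,290) in the crop, the end of the second leg, and it matches the predicted position. I'll back off, clear the view and check.

```bash
python3 - <<'E'
from h import *
import cv2
ctrl.line_to(W(-.015,-.022,.229),feed=.1)
ctrl.line_to(W(-.015,-.022,.32),feed=.15)
ctrl.line_to(W(-.215,-.022,.36),feed=.2)
ctrl.dwell(.3); print(ctrl.observe()["clock"])
a=[]
for n in("top","scene"):
    im,d=ctrl.get_image(n); 
    if n=="top": a.append(im[150:330,190:410]); D=d
    else: a.append(im[190:370,220:440])
cv2.imwrite('pics/fin.png',cv2.resize(np.hstack(a)[:,:,::-1],None,fx=1.8,fy=1.8,interpolation=2))
p=ctrl.camera_params("top");E=p["extrinsics"]
def w(d):
    yy,xx=np.mgrid[0:480,0:640]; return (np.stack([(xx-p["cx"])*d/p["fx"],(yy-p["cy"])*d/p["fy"],d],-1)-E[:3,3])@E[:3,:3]
X=w(D); hx=(X-[v[0],v[1],0])@ex; hy=(X-[v[0],v[1],0])@ey
m=(X[...,2]>.08)&(X[...,2]<.1)&(abs(hx+.03)<.07)&(abs(hy)<.06)
print('pin',m.sum(),hx[m].mean(),hy[m].mean(),X[m].mean(0))
E
```

```text
21.2167
pin 36 -0.014503191126642232 0.019394874469035466 [0.59791771 0.09491231 0.09045099]
```

View pics/fin.png

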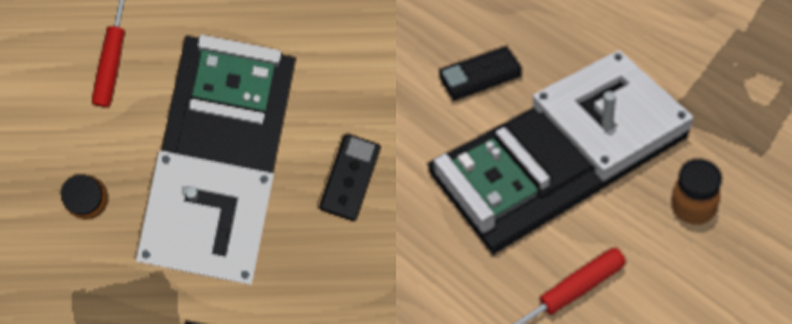

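The picture shows the pin at the end of the second leg (about (190,190) in the left half), the jaw against the board, and the loose things where they were. Depth puts the pin at holder (-14.5, 19.4) mm; slot_end is (-15, 20).

```bash
python3 -c "
from workcell import ctrl
ctrl.job_done()"
```

```text
the job is handed in; nothing more can be done
```

The board is clamped and locked, and the job is handed in at about 21 s of the 40 s allowed.

- **How it was done:** With the gripper closed, I pushed the pin with the outside of the fingers. First I pushed it along the slot to the corner, until the push reached about 14 N where the jaw met the board. Then I pushed it sideways until it hit the end of the slot at about 15 N. After that I backed off and moved clear, touching nothing.
- **Last checks:** The top camera's depth puts the pin at holder (-14.5, 19.4) mm, against a target of (-15, 20) mm. That is within the roughly 2 mm calibration error. The final pictures show the jaw bar against the board, and the jar, handset and screwdriver show no visible movement.
- **What disagreed:**
  - The pin did not start at slot_start. It was already about 7 mm along the first leg.
  - The two cameras' estimates of the holder's angle differed by about 0.8°, so I used a value in between and anchored it on the measured pin.
  - The network never found pin_top, so I located the pin by eye in the pictures and from depth.

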